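# Slide the candle rack past the sprung gate into the draught screen

### The job

Slide the steel candle rack with its two votive glasses along its brass guide strips, through the sprung gate of the glass draught screen and fully home against the end stop: hold the gate open with one fingertip while you push the rack past it, so that the gate never touches the rack or the glasses, then take the hand away and let the gate swing shut behind it. Only touch and push: do not lift the rack or the glasses or tip them, and leave the bowl, cup, vase and red tray where they are.

Things in the scene. Friction and masses are not known exactly. Their poses are not given: they have to be found in the camera images.
- screen: Low draught screen, open on top, fixed. Teak base board 10 mm thick (x -206 to +224, y -72 to +108 mm) with glass panes and brass posts, tops 101 mm above the shelf at the post balls, panes 86 mm. Origin: at shelf height, on the lane's centre line, in the gateway. +x: the way the rack travels; +y: towards the gate's hinge.
- gateway (a point): Middle of the gateway on top of the base board (x = y = 0 of the screen, 10 mm above the shelf). The waxed lane runs through it along the screen's x, between two brass guide strips from x = -188 to +192 mm: 12 mm high (tops 22 mm above the shelf), inner faces at y = +-44, outer faces at +-49 mm. Gate posts 10 x 10 mm at x = 0, y = +92.5 and -58 mm.
- stop (a point): Foot of the brass end stop across the lane, face at x = 192 mm of the screen, top 30 mm above the shelf. Around it the panes, 4 mm thick: sides at y = -58 and +101 mm (x from 5 to 204), back at x = 209 mm. The space within is open from above.
- gate (a joint): Gate angle, rad: 0 shut, square across the lane; 1.6 fully open. Glass pane in a brass frame, 132 mm long, 6 mm thick, from 25 to 84 mm above the shelf. It opens inwards: its free end swings towards the screen's +x until the gate stands along the lane on the +y side. A spring always shuts it: 0.02 N m when shut, 0.08 N m fully open; let go, it closes in about 1 s. No latch.
- hinge (a point): Foot of the gate's vertical hinge: x = 0, y = +84 mm of the screen, 10 mm above the shelf. Shut, the gate reaches from here to y = -48 mm. Fully open, it leaves about 37 mm between itself and the side of a rack in the lane, room for a fingertip.
- gate_tip (a point): Middle of the gate's free end edge (132 mm from the hinge, 53 mm above the shelf).
- home (a point): Where the rack's origin stands when the rack is fully home against the stop: x = 158, y = 0 mm of the screen, on top of the base board (10 mm above the shelf).
- rack: Steel candle rack, about 0.25 kg: open holder 44 mm long (x, its way of travel), 84 wide, 40 high, on a 3 mm sole as wide, 12 mm longer in front (passes under the gate) and 30 mm behind. Origin: centre of the holder's underside, at first 60 to 115 mm before the gateway. 2 mm play each side between the strips. Push the holder's rear wall (x = -22 mm, top 50 mm above the shelf). Home, it clears the gate's swing by 10 mm.
- glass_left: Amber votive glass with a candle, 33 mm across, 58 mm high, 60 g, standing loose in the rack's +y well, its top 71 mm above the shelf. Origin: centre of its underside.
- glass_right: The same kind of glass in the rack's -y well.
- incense_bowl: Bystander: white ceramic bowl, 96 mm across, 62 mm high. Origin: centre of its underside.
- steel_cup: Bystander: stainless steel cup, 64 mm across, 70 mm high. Origin: centre of its underside.
- bud_vase: Bystander: clear glass bud vase, 52 mm across, 110 mm high. Origin: centre of its underside.
- offering_tray: Bystander: empty red plastic tray, 120 x 180 x 22 mm. Origin: centre of its underside.
Things that resemble listed ones, but are neither listed nor needed, are in the scene too. Leave any purple look-alike of the rack alone. What is shaped like the glass_right but turquoise is not meant.

How it is judged:
By the outcome, as a careful person would: the job done as asked, in the order asked, and still so for the second after the job is handed in, with the robot touching nothing.
It also fails if it takes over 58 s, if anything falls off the work surface, if the arm or the gripper's body presses on something with over 40 N, if the wrist force passes 120 N, or if a joint passes its speed limit or range.

### The arm

A 6-joint arm with a two-finger parallel gripper is mounted at the origin on the work surface. World frame = base frame: x ahead of the robot, y to its left, z up, the work surface at z = 0. Lengths are in m, angles in rad, forces in N, time in s.
With the tool pointing down it reaches from about 0.3 to 0.775 m from the base axis. Payload 14.6 kg.
Tool frame: the origin (TCP) lies on the front face of the gripper's body, between the roots of the fingers; the fingertips stand 97 mm ahead of it and the grasp point (between the pads) lies 78 mm ahead of it; z points along the fingers, x is the direction in which the jaws open and shut, and the axes are right-handed (so a half turn about z gives the same grasp; the last joint's range is limited). The gripper opens to 94 mm and grips with 3 to 60 N. Pads are 16 mm wide; open, the fingers measure 119 mm over their backs; the gripper's body (75 mm by 177 mm) begins 78 mm behind the grasp point.
Start: joints at [1.166, 0.3, 1.521, -0, 1.321, -0.067], TCP at [0.182, 0.519, 0.303] pointing down, gripper open.
Joint ranges: [-3.03, 3.03], [-0.79, 2.21], [0.23, 2.52], [-1.04, 4.18], [0, 3.07], [-2.55, 2.55]. Speed limits (rad/s): [2.22, 2.22, 2.57, 3.14, 3.14, 3.14].

### API

Orientations are given as [roll, pitch, yaw] about the fixed x, y, z axes, in that order (R = Rz(yaw) Ry(pitch) Rx(roll)).
In Python, from station import sensors, camera, ctrl gives the robot as it stands.
- The arm moves only by the tool move_arm, never from a script. Its argument "rows" is text: rows parted by semicolons, each of 6 numbers parted by spaces: the shift along the tool's x, y, z in mm, then the turn, a rotation vector about the tool's x, y, z in rad. In form: x y z wx wy wz; .... A call has 1 to 20 rows; each row shifts and turns the pose as measured when the row begins, along the tool's axes as they then stand; what a row does not reach is not made up. A row lasts 1/8 s, in which the tool goes at most 62.5 mm and 10.7 degrees, less where a joint would pass 70% of its speed; a pose out of reach is approached as far as the arm can. A call with a gripper value outside its range is refused whole. "grip" is the opening, from -1 (shut) to 1 (fully open), set as the call begins (left out, the last holds). The fingers move at their own pace and stop on an object; "newtons" is the grip in N (left out, the last holds). Time passes only in rows, so rows that do not move let the fingers close. It gives the time, the measured TCP pose, the force and the opening at its end, in the units of the state.
- sensors.get_obs(): the state, without advancing time (a new reading comes with each control period).
- camera(name): name is "scene" or "side" or "wrist"; returns a dict with "color" (480x640x3 uint8, blue, green, red), "z_map" (480x640 float32, m along the optical axis (not along the pixel's ray), 0 where there is no reading), "mtx" (3x3 intrinsics, pixels), "position" and "attitude" of the camera in the world; the wrist camera has in their place "hand_eye" (4x4, takes a point from camera to tool coordinates, whose origin is the TCP and whose axes are the tool frame's). Camera axes: x right, y down, z forward; pixel columns grow to the right and rows downward; lengths in m; the calibration is good to about 2 mm. A picture is of the moment at which its call begins: read the wrist's pose just before it.
- ctrl.hand_in(): hands the job in, once; it reports no verdict.
The state is a dict: "time_s": time; "qpos": joint angles; "joint_vel": joint speeds; "tau": joint torques, N m; "ee_pos": TCP position; "eef_rot": TCP orientation; "force": force on the tool from outside, world axes, zero at the start; "moment": the same for the moment, N m; "grip_width": finger opening in m.
Only numpy, scipy, OpenCV 4.12 (cv2) and the standard library are available. Lean on these libraries where they do the work, as an engineer would, in place of code of your own. Each camera call takes 0.05 s, during which the arm holds its last target.

## Working session

There is one attempt and no reset: what is moved stays moved. The work goes in short steps, Python scripts to look and compute and a tool call to move; the robot and the scene stay as the last step left them, time stands still between calls to the robot, and variables do not carry over. Pictures are saved under pics/ and viewed, and the job is handed in when it is done.

Besides the shell and the picture viewer there is one more tool, called as name(argument=value, ...) on one line, values as JSON. move_arm: Moves the arm, as the interface text tells. Its arguments: {"type":"object","properties":{"rows":{"type":"string"},"grip":{"type":"number"},"newtons":{"type":"number"}},"required":["rows"]}

```bash
ls; mkdir -p pics; python3 - <<'E'
from station import sensors, camera, ctrl
import cv2
o=sensors.get_obs()
print(o)
for n in ["scene","side","wrist"]:
    c=camera(n); cv2.imwrite(f"pics/{n}0.png",c["color"]); print(n,c["mtx"].tolist(),c.get("position"),c.get("attitude"),c.get("hand_eye"))
E
```

```text
pics
{'time_s': 0.0, 'qpos': array([ 1.16640534e+00,  3.00482515e-01,  1.52161426e+00, -7.03526004e-08,
        1.32069971e+00, -6.65888821e-02]), 'joint_vel': array([ 9.22716810e-04,  2.23281635e-04, -1.34357592e-03,  2.82345119e-04,
        7.71119814e-05,  3.90956595e-04]), 'tau': array([ 1.73142425e-04, -5.31802583e+01, -3.52741778e+01,  7.08356104e-02,
        2.43748137e-02, -1.00737564e-04]), 'ee_pos': array([0.18221154, 0.51877013, 0.30206597]), 'eef_rot': array([-3.14151262e+00,  1.20116470e-03,  1.23299428e+00]), 'force': array([ 0.04759109, -0.32180135,  0.28887413]), 'moment': array([-0.0302172 , -0.06674802,  0.06507127]), 'grip_width': 0.09434199640643802}
scene [[435.2239465638971, 0.0, 323.70513577498775], [0.0, 435.2239465638971, 242.80947408974353], [0.0, 0.0, 1.0]] [ 0.90475718 -0.23309218  0.79718477] [-2.60439209  0.01007754  0.83899304] None
side [[435.79173923413384, 0.0, 317.2190696444186], [0.0, 435.79173923413384, 245.04880342560142], [0.0, 0.0, 1.0]] [ 0.54660493 -0.44806566  0.65735272] [-2.44844277 -0.01947642 -0.10620752] None
wrist [[432.5622441630904, 0.0, 322.60012442560435], [0.0, 432.5622441630904, 235.90688128576963], [0.0, 0.0, 1.0]] None None [[ 9.99999795e-01 -4.80110412e-04  4.23098366e-04 -1.28791172e-03]
 [ 3.41724137e-04  9.59629264e-01  2.81267770e-01 -8.17015666e-02]
 [-5.41057158e-04 -2.81267568e-01  9.59629232e-01 -8.17839237e-02]
 [ 0.00000000e+00  0.00000000e+00  0.00000000e+00  1.00000000e+00]]
```

View pics/scene0.png

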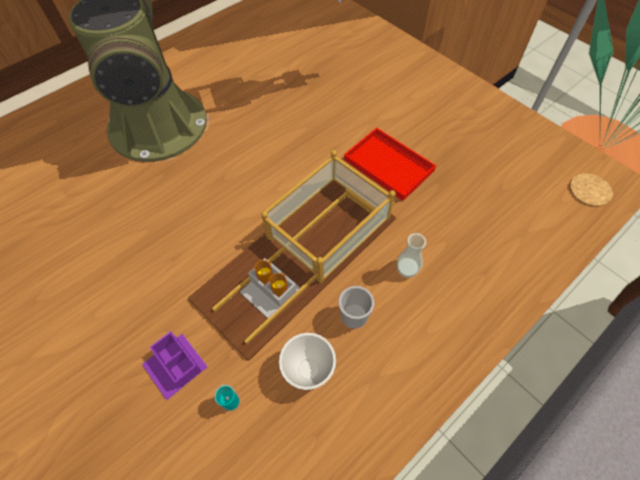

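View pics/side0.png

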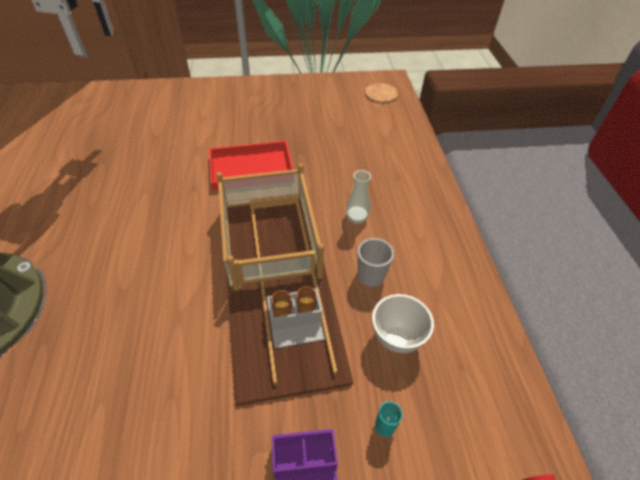

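View pics/wrist0.png

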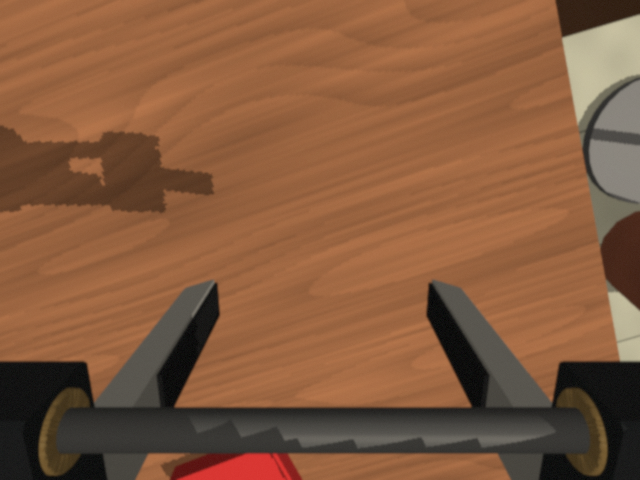

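```bash
python3 - <<'E'
import cv2
a=cv2.imread("pics/scene0.png")[140:370,170:450]; cv2.imwrite("pics/sz.png",cv2.resize(a,None,fx=2.6,fy=2.6,interpolation=cv2.INTER_CUBIC))
a=cv2.imread("pics/side0.png")[140:410,190:380]; cv2.imwrite("pics/dz.png",cv2.resize(a,None,fx=2.2,fy=2.2,interpolation=cv2.INTER_CUBIC))
E
```

```text
(no output)
```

View pics/sz.png

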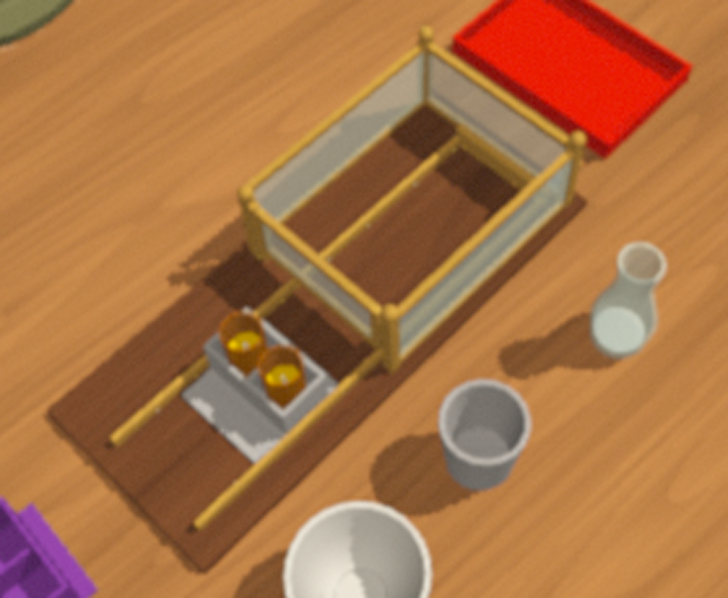

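View pics/dz.png

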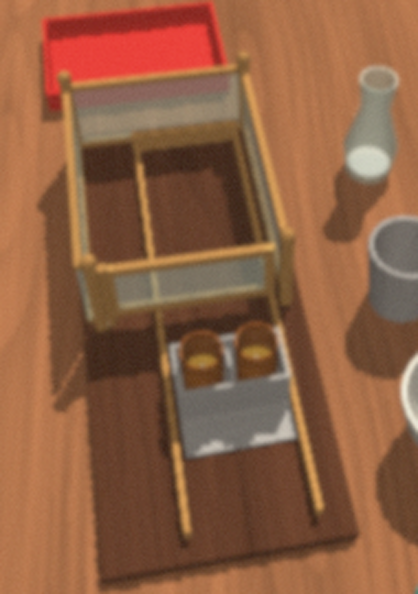

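```bash
cat > h.py <<'E'
import numpy as np, cv2, sys
from scipy.spatial.transform import Rotation as Ro
from scipy.optimize import least_squares
from station import sensors, camera, ctrl
SC=dict(K=np.array([[435.2239,0,323.7051],[0,435.2239,242.8095],[0,0,1]]),p=np.array([.90475718,-.23309218,.79718477]),a=[-2.60439209,.01007754,.83899304])
SD=dict(K=np.array([[435.7917,0,317.2191],[0,435.7917,245.0488],[0,0,1]]),p=np.array([.54660493,-.44806566,.65735272]),a=[-2.44844277,-.01947642,-.10620752])
def proj(c,P):
    q=(np.atleast_2d(P)-c['p'])@Ro.from_euler('xyz',c['a']).as_matrix()
    q=q@c['K'].T; return q[:,:2]/q[:,2:]
def unproj(c,u,v,z):
    d=Ro.from_euler('xyz',c['a']).as_matrix()@np.linalg.solve(c['K'],[u,v,1]); return c['p']+d*(z-c['p'][2])/d[2]
def s2w(pose,P):
    x,y,t=pose; P=np.atleast_2d(P)/1000.; c,s=np.cos(t),np.sin(t)
    return np.c_[x+c*P[:,0]-s*P[:,1],y+s*P[:,0]+c*P[:,1],P[:,2]]
def w2s(pose,P):
    x,y,t=pose; P=np.atleast_2d(P); c,s=np.cos(t),np.sin(t); dx=P[:,0]-x;dy=P[:,1]-y
    return 1000*np.c_[c*dx+s*dy,-s*dx+c*dy,P[:,2]]
E
cat > fit.py <<'E'
from h import *
L=[(-206,108,10),(-206,-72,10),(0,92.5,97),(0,-58,97),(209,101,97),(209,-58,97),(-188,44,22),(-188,-44,22)]
a=np.array([(50,410),(205,560),(246,193),(386,315),(426,37),(578,140),(113,437),(196,522)])/2.6+[170,140]
b=np.array([(102,574),(355,533),(88,262),(287,232),(65,78),(242,62),(186,524),(320,506)])/2.2+[190,140]
def r(x): 
    P=s2w(x[:3],L); return np.r_[(proj(SC,P)-a).ravel(),(proj(SD,P)-b).ravel()]
s=least_squares(r,[.5,0.05,1.57],loss='soft_l1'); print(s.x); print(r(s.x).reshape(2,-1,2).round(1).tolist())
E
python3 fit.py
```

```text
[0.55474685 0.00759791 1.65097503]
[[[-1.3, -0.5], [-0.2, 4.4], [0.3, -0.9], [2.1, -1.6], [0.5, -2.1], [0.2, -1.0], [0.9, 1.4], [-0.5, -0.4]], [[-0.8, 2.5], [2.4, 0.2], [-0.2, -1.5], [0.3, 0.0], [-0.7, -1.7], [0.5, -3.2], [2.1, 3.0], [-1.6, 1.3]]]
```

```bash
cat > plan.py <<'E'
from h import *
def rows(cur,tgts,dec=1):
    """cur=(x,y,z,yaw); tgts list of same (world m, rad). tool-down. prints rows"""
    out=[]
    for t in tgts:
        d=(np.array(t[:3])-cur[:3])*1000; a=cur[3]; w=(t[3]-a)
        # tool x=(c,s), y=(s,-c), z=-z
        X=d[0]*np.cos(a)+d[1]*np.sin(a); Y=d[0]*np.sin(a)-d[1]*np.cos(a)
        out.append(f"{X:.{dec}f} {Y:.{dec}f} {-d[2]:.{dec}f} 0 0 {-w:.3f}"); cur=np.array(t)
    return "; ".join(out)
def cur():
    o=sensors.get_obs(); return np.r_[o['ee_pos'],o['eef_rot'][2]]
def lin(c,t,n): return [c+(np.array(t)-c)*k/n for k in range(1,n+1)]
E
python3 - <<'E'
from plan import *
c=cur(); print(rows(c,lin(c,[.60,.05,.36,-.88],14),0))
E
```

```text
-22 39 -4 0 0 0.151; -16 42 -4 0 0 0.151; -9 44 -4 0 0 0.151; -2 45 -4 0 0 0.151; 4 45 -4 0 0 0.151; 11 43 -4 0 0 0.151; 17 41 -4 0 0 0.151; 23 38 -4 0 0 0.151; 29 34 -4 0 0 0.151; 34 29 -4 0 0 0.151; 38 24 -4 0 0 0.151; 41 18 -4 0 0 0.151; 43 12 -4 0 0 0.151; 45 5 -4 0 0 0.151
```

move_arm(rows="-22 39 -4 0 0 0.151; -16 42 -4 0 0 0.151; -9 44 -4 0 0 0.151; -2 45 -4 0 0 0.151; 4 45 -4 0 0 0.151; 11 43 -4 0 0 0.151; 17 41 -4 0 0 0.151; 23 38 -4 0 0 0.151; 29 34 -4 0 0 0.151; 34 29 -4 0 0 0.151; 38 24 -4 0 0 0.151; 41 18 -4 0 0 0.151; 43 12 -4 0 0 0.151; 45 5 -4 0 0 0.151; 0 0 0 0 0 0; 0 0 0 0 0 0", grip=1, newtons=20)

```text
time_s: 2.15
ee_pos: [0.5953, 0.0213, 0.3565]
eef_rot: [3.135, 0.001, -0.949]
force: [0.3, -0.0, -0.2]
grip_width: 0.0938
```

```bash
python3 - <<'E'
from plan import *
o=sensors.get_obs(); c=camera("wrist"); cv2.imwrite("pics/w1.png",c["color"]); np.savez("w1.npz",p=o['ee_pos'],r=o['eef_rot'],K=c['mtx'],H=c['hand_eye'],z=c['z_map'])
print(o['ee_pos'],o['eef_rot'],o['qpos'])
E
```

```text
[0.59528426 0.02128667 0.35653756] [ 3.13500648e+00  7.34454487e-04 -9.49454787e-01] [-0.02475345  0.37293638  1.29990316 -0.00339467  1.47445455  0.9250351 ]
```

View pics/w1.png

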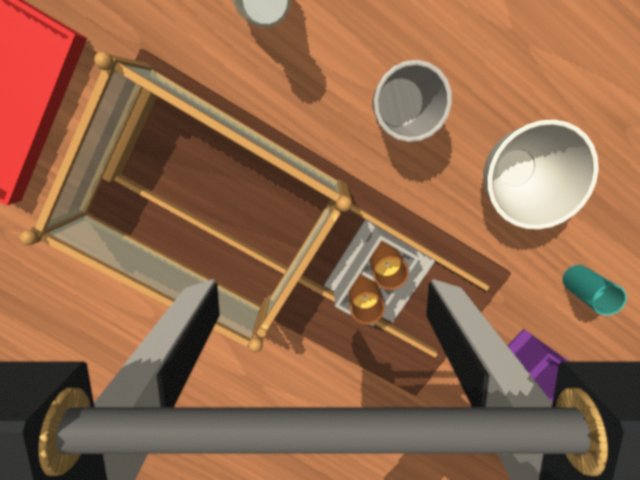

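```bash
python3 - <<'E'
import cv2
a=cv2.imread("pics/w1.png")
cv2.imwrite("pics/w1z.png",cv2.resize(a[180:370,240:520],None,fx=2.8,fy=2.8,interpolation=cv2.INTER_CUBIC))
E
```

```text
(no output)
```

View pics/w1z.png

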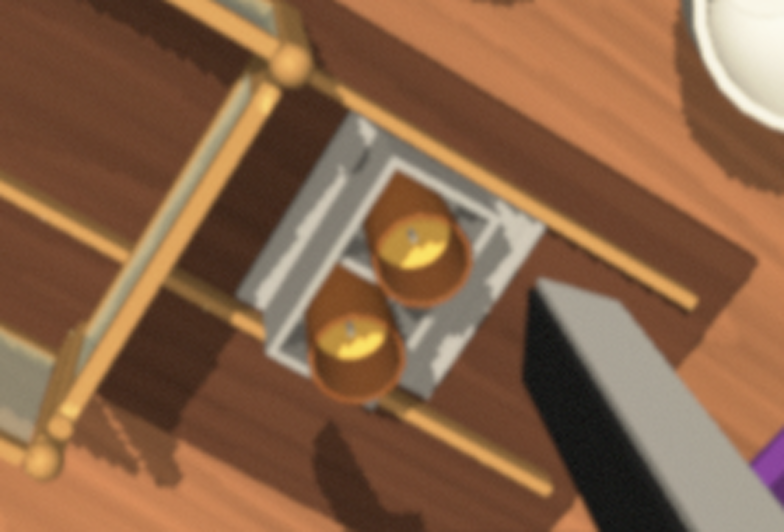

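```bash
cat > fit2.py <<'E'
from h import *
L=[(-206,108,10),(-206,-72,10),(0,92.5,96),(0,-58,96),(209,101,96),(209,-58,96),(-188,46.5,22),(-188,-46.5,22)]
a=np.array([(50,410),(205,560),(246,193),(386,315),(426,37),(578,140),(115,437),(196,522)])/2.6+[170,140]
b=np.array([(102,574),(355,533),(88,262),(287,232),(65,78),(242,62),(186,524),(320,506)])/2.2+[190,140]
w=np.load("w1.npz"); T=np.eye(4);T[:3,:3]=Ro.from_euler('xyz',w['r']).as_matrix();T[:3,3]=w['p'];T=T@w['H']
W=dict(K=w['K'],p=T[:3,3],a=Ro.from_matrix(T[:3,:3]).as_euler('xyz'))
i3=[1,2,3,4,5,6,7]
c3=np.array([(509.6,273.6),(255.4,344.3),(343.9,202.5),(30,236),(104,61),(435.7,354.3),(487.9,287.1)])
if __name__=="__main__":
  def r(x,f=7): 
    P=s2w(x[:3],L); rr=[]
    if f&1: rr+=[(proj(SC,P)-a).ravel()]
    if f&2: rr+=[(proj(SD,P)-b).ravel()]
    if f&4: rr+=[(proj(W,P[i3])-c3).ravel()]
    return np.concatenate(rr)
  for f in (1,2,4,7):
    s=least_squares(r,[.5,0.05,1.57],loss='soft_l1',args=(f,)); print(f,s.x)
    if f in(4,7): print(r(s.x,f).reshape(-1,2).round(1).tolist())
E
python3 fit2.py
```

```text
1 [0.55484865 0.00716454 1.64953247]
2 [0.55462024 0.00889805 1.65005179]
4 [0.55400512 0.00605579 1.64894721]
[[3.0, -0.6], [-0.3, 0.1], [0.4, 0.5], [-2.4, 0.3], [-1.0, -2.0], [0.8, 1.3], [0.5, 1.3]]
7 [0.55427257 0.00668928 1.65038769]
[[-1.8, -0.4], [-0.8, 4.5], [-0.1, -0.5], [1.6, -1.2], [0.1, -1.6], [-0.3, -0.6], [-1.3, 0.7], [-0.2, 0.6], [-1.3, 3.1], [2.2, 0.8], [-0.4, -0.7], [0.0, 0.9], [-0.8, -1.0], [0.4, -2.5], [0.1, 3.9], [-0.3, 1.6], [2.8, -1.4], [-0.6, -0.4], [-0.1, -0.3], [-2.9, 0.0], [-1.9, -2.5], [0.7, 0.7], [0.4, 0.6]]
```

```bash
python3 - <<'E'
from fit2 import *
pose=(.5542,.0066,1.650)
for u,v,z in [(418.6,256.8,.05),(381,236,.05),(336.4,305.7,.05),(240+360/2.8,180+112/2.8,.013),(240+545/2.8,180+228/2.8,.013),(240+430/2.8,180+398/2.8,.013)]:
    print(w2s(pose,unproj(W,u,v,z)).round(1))
# depth: rear wall from side camera etc
w=np.load('w1.npz'); z=w['z']; v,u=np.mgrid[0:480,0:640]
q=np.stack([(u-W['K'][0,2])/W['K'][0,0]*z,(v-W['K'][1,2])/W['K'][1,1]*z,z],-1)
P=q.reshape(-1,3)@Ro.from_euler('xyz',W['a']).as_matrix().T+W['p']
S=w2s(pose,P); m=(z.ravel()>0)&(abs(S[:,1])<60)&(S[:,0]>-190)&(S[:,0]<-5)&(S[:,2]*1000>0)
S[:,2]*=1 
for lo,hi in((40,55),(60,80)):
    k=m&(S[:,2]>lo)&(S[:,2]<hi)
    if k.sum(): print(lo,k.sum(),np.percentile(S[k],[1,50,99],axis=0).round(1).tolist())
E
```

```text
[[-95.7 -42.4  50. ]]
[[-53.8 -41.2  50. ]]
[[-55.5  41.3  50. ]]
[[-43.9 -42.1  13. ]]
[[-127.1  -40.1   13. ]]
[[-129.5   40.6   13. ]]
40 2256 [[-96.5, -42.3, 40.2], [-73.8, -6.4, 46.5], [-52.4, 41.0, 54.5]]
60 987 [[-90.6, -36.3, 60.2], [-75.9, 4.2, 68.5], [-58.6, 34.9, 72.0]]
```

```bash
cat > plan.py <<'E'
from h import *
POSE=(.5542,.0066,1.650)
D0=12.5
def tgt(P,G,tip):
    P=np.array(P,float);G=np.array(G,float); M=(P+G)/2; v=G-P
    d=np.hypot(*v); phi=np.arctan2(v[1],v[0])
    w=s2w(POSE,[M[0],M[1],tip+97])[0]
    return np.r_[w,POSE[2]+phi-np.pi], d
def state():
    o=sensors.get_obs(); return o['ee_pos'].copy(),Ro.from_euler('xyz',o['eef_rot']),o
def rows(tgts,dec=1):
    p,R,o=state(); out=[]
    for t in tgts:
        Rt=Ro.from_euler('xyz',[np.pi,0,t[3]])
        d=R.inv().apply(np.array(t[:3])-p)*1000; w=(R.inv()*Rt).as_rotvec()
        out.append(" ".join(f"{x:.{dec}f}" for x in d)+" "+" ".join(f"{x:.3f}" for x in w)); p=np.array(t[:3]);R=Rt
    return "; ".join(out)
def lin(c,t,n): return [np.array(c)+(np.array(t)-c)*k/n for k in range(1,n+1)]
def cur():
    p,R,o=state(); return np.r_[p,o['eef_rot'][2]]
def fingers():
    p,R,o=state(); d=(o['grip_width']*1000+D0)/2/1000
    ax=R.apply([1,0,0]); z=R.apply([0,0,.097])
    f=lambda s: w2s(POSE,p+z+s*d*ax)[0].round(1)
    print("t",o['time_s'],"P",f(1),"G",f(-1),"width",round(o['grip_width']*1000,1),"F",o['force'].round(1),"rot",o['eef_rot'].round(3))
def grip(d): return round(2*(d-D0)/94.3-1,2)
def path(px):  # P x -> P,G
    gx=-29.5+(px+114)*(117.0+29.5)/(127+114); return (px,0),(gx,64)
def snap(n,name):
    c=camera(n); cv2.imwrite(f"pics/{name}.png",c["color"]); return c
E
python3 - <<'E'
from plan import *
fingers()
t,d=tgt(*path(-114),120); print(t,d)
print(rows(lin(cur(),t,5)))
E
```

```text
t 2.2 P [-34.5 -69.  259.6] G [ 56.9 -14.  259.6] width 94.2 F [-0.3  0.1  0.4] rot [ 3.135e+00  1.000e-03 -9.490e-01]
[ 0.52797724 -0.06745693  0.217      -0.8433746 ] 106.00117923872357
6.6 21.1 28.1 0.007 0.001 -0.021; 6.2 21.4 27.9 -0.000 0.000 -0.021; 5.7 21.5 27.9 0.000 0.000 -0.021; 5.3 21.7 27.9 -0.000 0.000 -0.021; 4.8 21.8 27.9 0.000 0.000 -0.021
```

move_arm(rows="6.6 21 28 0.007 0.001 -0.021; 6.2 21.4 28 0 0 -0.021; 5.7 21.5 28 0 0 -0.021; 5.3 21.7 28 0 0 -0.021; 4.8 21.8 28 0 0 -0.021; 0 0 0 0 0 0")

```text
time_s: 2.95
ee_pos: [0.5245, -0.0638, 0.2141]
eef_rot: [-3.139, -0.002, -0.827]
force: [0.1, -0.5, 0.4]
grip_width: 0.0939
```

```bash
python3 - <<'E'
from plan import *
fingers()
t,d=tgt(*path(-114),120); print(rows([t]))
snap("scene","s2");snap("side","d2")
a=cv2.imread("pics/s2.png")[140:370,170:450];b=cv2.imread("pics/d2.png")[140:410,190:380]
b=cv2.resize(b,(int(190*230/270),230)); cv2.imwrite("pics/m2.png",cv2.resize(np.hstack([a,b]),None,fx=1.8,fy=1.8))
E
```

```text
t 2.95 P [-109.7    2.1  117.2] G [-25.9  67.7 117. ] width 93.9 F [ 0.1 -0.5  0.4] rot [-3.139e+00 -2.000e-03 -8.270e-01]
5.0 -0.1 -2.9 -0.003 -0.002 0.016
```

View pics/m2.png

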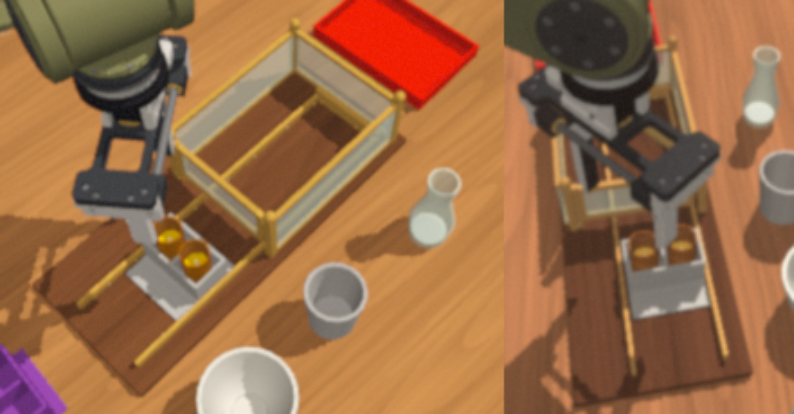

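```bash
python3 - <<'E'
from plan import *
for n,c in(("s2",SC),("d2",SD)):
    im=cv2.imread(f"pics/{n}.png")
    for P in [(-109.7,2.1,117),(-25.9,67.7,117)]:
        uv=proj(c,s2w(POSE,P))[0]; cv2.circle(im,tuple(int(round(x)) for x in uv),2,(255,0,255),-1); print(n,uv)
    cv2.imwrite(f"pics/{n}o.png",cv2.resize(im[120:330,180:400],None,fx=2.5,fy=2.5,interpolation=cv2.INTER_CUBIC))
a=cv2.imread("pics/s2o.png");b=cv2.imread("pics/d2o.png");cv2.imwrite("pics/o2.png",cv2.resize(np.hstack([a,b]),None,fx=.72,fy=.72))
E
```

```text
s2 [251.55990698 273.78154467]
s2 [261.77526126 223.09870916]
d2 [294.58530899 299.74616564]
d2 [244.76988903 260.90571712]
```

View pics/o2.png

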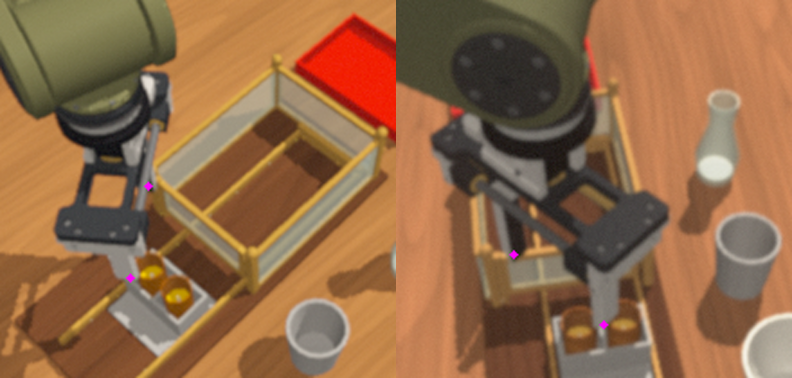

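```bash
python3 - <<'E'
from plan import *
t,d=tgt((-115,0),(-30.5,64),118);t2,d=tgt((-115,0),(-30.5,64),36); print(rows([t,t]+lin(t,t2,5)))
E
```

```text
5.1 2.0 1.4 -0.005 -0.005 0.017; 0.0 0.0 0.0 0.000 0.000 0.000; 0.0 -0.0 16.4 0.000 0.000 0.000; 0.0 -0.0 16.4 0.000 0.000 0.000; 0.0 -0.0 16.4 0.000 0.000 0.000; 0.0 -0.0 16.4 0.000 0.000 0.000; 0.0 -0.0 16.4 0.000 0.000 0.000
```

move_arm(rows="5.1 2 -1 -0.005 -0.005 0.017; 0 0 0 0 0 0; 0 0 14 0 0 0; 0 0 14 0 0 0; 0 0 0 0 0 0")

```text
time_s: 3.68
ee_pos: [0.5296, -0.067, 0.1896]
eef_rot: [-3.139, -0.002, -0.843]
force: [0.2, 0.0, 0.4]
grip_width: 0.0938
```

```bash
python3 - <<'E'
from plan import *
fingers()
t2,d=tgt((-115,0),(-30.5,64),36); print(rows(lin(cur(),t2,4)))
E
```

```text
t 3.675 P [-113.8   -2.1   92.7] G [-29.1  62.1  92.4] width 93.8 F [0.2 0.  0.4] rot [-3.139e+00 -2.000e-03 -8.430e-01]
-0.0 0.6 14.1 -0.002 -0.002 0.000; 0.0 0.5 14.1 0.000 -0.000 0.000; 0.0 0.5 14.1 0.000 -0.000 0.000; 0.0 0.5 14.1 0.000 -0.000 0.000
```

move_arm(rows="0 0.6 14 -0.003 -0.002 0; 0 0.5 14 0 0 0; 0 0.5 14 0 0 0; 0 0.5 13 0 0 0; 0 0 0 0 0 0")

```text
time_s: 4.3
ee_pos: [0.5276, -0.0685, 0.1299]
eef_rot: [3.14, 0.001, -0.843]
force: [-0.4, 0.5, 0.7]
grip_width: 0.094
```

```bash
python3 - <<'E'
from plan import *
fingers()
snap("scene","s3");snap("side","d3")
a=cv2.imread("pics/s3.png")[140:350,180:400];b=cv2.imread("pics/d3.png")[180:390,190:410]
cv2.imwrite("pics/m3.png",cv2.resize(np.hstack([a,b]),None,fx=1.8,fy=1.8,interpolation=cv2.INTER_CUBIC))
for px in(-110,):
    t,d=tgt(*path(px),35); print(rows([t]),d,grip(d))
E
```

```text
t 4.3 P [-115.2    0.5   32.8] G [-30.4  64.8  32.9] width 94.0 F [-0.4  0.5  0.7] rot [ 3.14e+00  1.00e-03 -8.43e-01]
-3.5 -2.6 -0.9 0.001 -0.000 -0.009 104.75514088669385 0.96
```

View pics/m3.png

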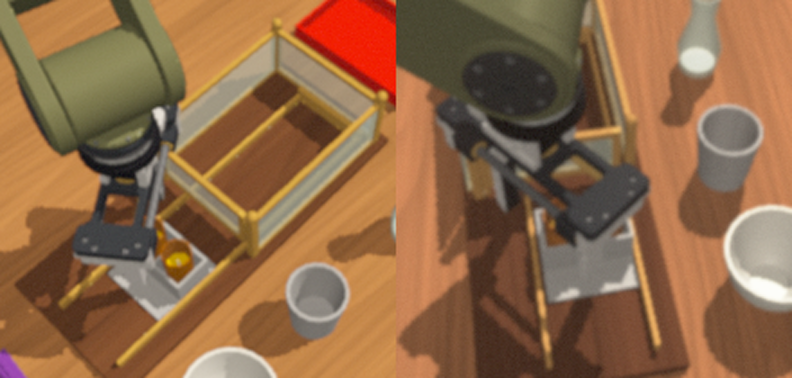

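```bash
cat > nx.py <<'E'
from plan import *
import sys
fingers()
p1=float(sys.argv[1]); n=int(sys.argv[2]); tip=35
p,R,o=state(); dd=(o['grip_width']*1000+D0)
p0=w2s(POSE,p+R.apply([0,0,.097])+dd/2000*R.apply([1,0,0]))[0][0]
ts=[];ds=[]
for k in range(1,n+1):
    t,d=tgt(*path(p0+(p1-p0)*k/n),tip); ts.append(t);ds.append(d)
print(rows(ts)); print("d now",round(dd,1),"d end",round(ds[-1],1),"grip",grip(ds[-1]), "path end",path(p1))
E
python3 nx.py -75 10
```

```text
t 4.4 P [-115.5   -0.2   34.1] G [-30.5  64.3  34.1] width 94.2 F [0.7 0.4 0.5] rot [ 3.141 -0.    -0.843]
-2.6 -1.9 -0.9 0.001 -0.000 -0.005; -2.6 -2.0 -0.0 0.000 0.000 -0.009; -2.6 -2.0 -0.0 0.000 0.000 -0.010; -2.5 -2.0 -0.0 -0.000 0.000 -0.010; -2.5 -2.1 -0.0 0.000 0.000 -0.010; -2.5 -2.1 -0.0 -0.000 0.000 -0.010; -2.5 -2.1 -0.0 0.000 0.000 -0.010; -2.5 -2.1 -0.0 0.000 0.000 -0.011; -2.4 -2.2 -0.0 0.000 0.000 -0.011; -2.4 -2.2 -0.0 0.000 0.000 -0.011
d now 106.7 d end 94.3 grip 0.73 path end ((-75.0, 0), (-5.792531120331951, 64))
```

```bash
cat >> plan.py <<'E'
def path(px):
    if px<-55: return (px,0),(px+84.5,64)
    return (px,0),(29.5+(px+55)*(117-29.5)/(127+55),64)
E
python3 nx.py -75 10
```

```text
t 4.4 P [-115.5   -0.2   34.1] G [-30.5  64.3  34.1] width 94.2 F [0.7 0.4 0.5] rot [ 3.141 -0.    -0.843]
-3.0 -2.2 -0.9 0.001 -0.000 0.000; -3.2 -2.4 -0.0 0.000 0.000 0.000; -3.2 -2.4 -0.0 0.000 0.000 0.000; -3.2 -2.4 -0.0 0.000 0.000 0.000; -3.2 -2.4 -0.0 0.000 0.000 0.000; -3.2 -2.4 -0.0 0.000 0.000 0.000; -3.2 -2.4 -0.0 0.000 0.000 0.000; -3.2 -2.4 -0.0 0.000 0.000 0.000; -3.2 -2.4 -0.0 0.000 0.000 0.000; -3.2 -2.4 -0.0 0.000 0.000 0.000
d now 106.7 d end 106.0 grip 0.98 path end ((-75.0, 0), (9.5, 64))
```

move_arm(rows="-3 -2.2 -0.9 0 0 0; -3.2 -2.4 0 0 0 0; -3.2 -2.4 0 0 0 0; -3.2 -2.4 0 0 0 0; -3.2 -2.4 0 0 0 0; -3.2 -2.4 0 0 0 0")

```text
time_s: 5.15
ee_pos: [0.5265, -0.0438, 0.1334]
eef_rot: [-3.141, -0.003, -0.843]
force: [-0.8, -3.2, 0.3]
grip_width: 0.0941
```

```bash
cat > look.py <<'E'
from plan import *
import sys
n=sys.argv[1]
snap("scene","s"+n);snap("side","d"+n)
a=cv2.imread(f"pics/s{n}.png")[130:340,180:400];b=cv2.imread(f"pics/d{n}.png")[170:380,190:410]
cv2.imwrite(f"pics/m{n}.png",cv2.resize(np.hstack([a,b]),None,fx=1.8,fy=1.8,interpolation=cv2.INTER_CUBIC))
E
python3 look.py 4; python3 nx.py -75 5
```

```text
t 5.25 P [-90.4  -0.8  36.6] G [-5.5 63.6 36.3] width 94.1 F [-0.4 -1.3 -0.1] rot [-3.141e+00 -3.000e-03 -8.430e-01]
-2.4 -1.3 1.4 -0.001 -0.003 0.001; -2.5 -1.9 -0.0 0.000 0.000 0.000; -2.5 -1.9 -0.0 0.000 0.000 0.000; -2.5 -1.9 -0.0 0.000 0.000 0.000; -2.5 -1.9 -0.0 0.000 0.000 0.000
d now 106.6 d end 106.0 grip 0.98 path end ((-75.0, 0), (9.5, 64))
```

View pics/m4.png

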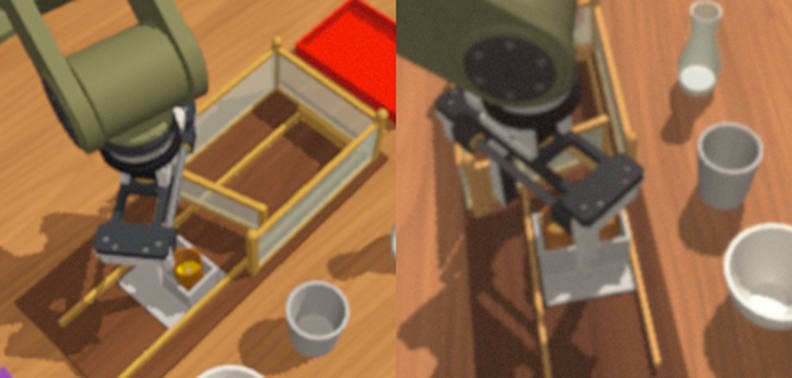

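move_arm(rows="-3 -2 1 0 -0.003 0; -3.2 -2.4 0 0 0 0; -3.2 -2.4 0 0 0 0; -3.2 -2.4 0 0 0 0; -3.2 -2.4 0 0 0 0; -3.2 -2.4 0 0 0 0; -3.2 -2.4 0 0 0 0; -3.2 -2.4 0 0 0 0")

```text
time_s: 6.25
ee_pos: [0.5245, -0.0115, 0.1328]
eef_rot: [-3.14, -0.004, -0.843]
force: [2.9, -4.1, -0.9]
grip_width: 0.0944
```

```bash
python3 look.py 5; python3 nx.py -30 8
```

```text
t 6.35 P [-58.   -1.5  36.1] G [26.8 62.8 35.7] width 94.0 F [ 2.5  1.5 -0.8] rot [-3.14  -0.004 -0.843]
-3.0 -1.0 0.9 -0.002 -0.004 -0.001; -2.1 -1.6 -0.0 -0.000 0.000 -0.011; -2.0 -1.6 -0.0 0.000 0.000 -0.011; -2.0 -1.6 -0.0 -0.000 0.000 -0.011; -2.0 -1.6 -0.0 0.000 0.000 -0.011; -2.0 -1.7 -0.0 0.000 0.000 -0.012; -2.0 -1.7 -0.0 0.000 0.000 -0.012; -2.0 -1.7 -0.0 -0.000 0.000 -0.012
d now 106.5 d end 96.0 grip 0.77 path end ((-30.0, 0), (41.519230769230774, 64))
```

View pics/m5.png

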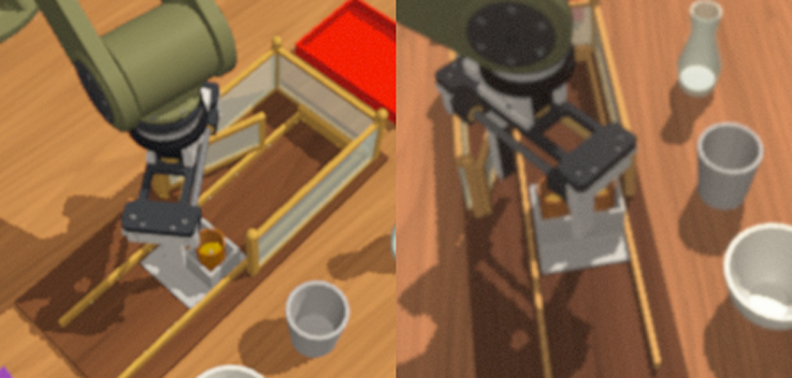

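move_arm(rows="-3 -1.3 0.9 -0.002 -0.004 0; -2.1 -1.6 0 0 0 -0.011; -2 -1.6 0 0 0 -0.011; -2 -1.6 0 0 0 -0.011", grip=0.88)

```text
time_s: 6.85
ee_pos: [0.5229, 0.0001, 0.1321]
eef_rot: [3.142, 0.0, -0.807]
force: [2.4, -2.7, 0.1]
grip_width: 0.0882
```

```bash
python3 nx.py -30 4
```

```text
t 6.85 P [-43.   -0.1  35.1] G [35.  63.5 35.1] width 88.2 F [ 2.4 -2.7  0.1] rot [ 3.142  0.    -0.807]
-2.2 -1.3 0.1 0.000 0.000 -0.012; -1.8 -1.5 -0.0 0.000 0.000 -0.011; -1.8 -1.6 -0.0 0.000 0.000 -0.011; -1.8 -1.6 -0.0 -0.000 0.000 -0.012
d now 100.7 d end 96.0 grip 0.77 path end ((-30.0, 0), (41.519230769230774, 64))
```

```bash
python3 nx.py -10 8;python3 nx.py -26 4
```

```text
t 6.85 P [-43.   -0.1  35.1] G [35.  63.5 35.1] width 88.2 F [ 2.4 -2.7  0.1] rot [ 3.142  0.    -0.807]
-2.7 -1.8 0.1 0.000 0.000 -0.015; -2.3 -2.0 -0.0 0.000 0.000 -0.014; -2.3 -2.0 -0.0 -0.000 0.000 -0.015; -2.3 -2.0 -0.0 0.000 0.000 -0.015; -2.3 -2.1 -0.0 0.000 0.000 -0.016; -2.2 -2.1 -0.0 0.000 0.000 -0.016; -2.2 -2.1 -0.0 -0.000 0.000 -0.017; -2.1 -2.2 -0.0 0.000 0.000 -0.017
d now 100.7 d end 88.5 grip 0.61 path end ((-10.0, 0), (51.13461538461539, 64))
t 6.85 P [-43.   -0.1  35.1] G [35.  63.5 35.1] width 88.2 F [ 2.4 -2.7  0.1] rot [ 3.142  0.    -0.807]
-2.7 -1.8 0.1 0.000 0.000 -0.015; -2.4 -2.0 -0.0 0.000 0.000 -0.015; -2.4 -2.1 -0.0 0.000 0.000 -0.015; -2.4 -2.1 -0.0 0.000 0.000 -0.016
d now 100.7 d end 94.4 grip 0.74 path end ((-26.0, 0), (43.44230769230769, 64))
```

move_arm(rows="-2.7 -1.8 0.1 0 0 -0.015; -2.4 -2 0 0 0 -0.015; -2.4 -2.1 0 0 0 -0.015; -2.4 -2.1 0 0 0 -0.016", grip=0.74)

```text
time_s: 7.35
ee_pos: [0.5215, 0.0137, 0.1321]
eef_rot: [-3.142, 0.0, -0.742]
force: [1.6, -2.8, 0.7]
grip_width: 0.0816
```

```bash
python3 nx.py -8 5
```

```text
t 7.35 P [-24.8  -0.   35. ] G [44.1 64.1 35.1] width 81.6 F [ 1.6 -2.8  0.7] rot [-3.142  0.    -0.742]
-1.8 -1.7 0.1 -0.000 0.000 -0.012; -1.8 -1.7 -0.0 -0.000 0.000 -0.013; -1.8 -1.7 -0.0 0.000 0.000 -0.014; -1.8 -1.8 -0.0 -0.000 0.000 -0.014; -1.7 -1.8 -0.0 -0.000 0.000 -0.014
d now 94.1 d end 87.8 grip 0.6 path end ((-8.0, 0), (52.09615384615385, 64))
```

move_arm(rows="-1.8 -1.7 0.1 0 0 -0.012; -1.8 -1.7 0 0 0 -0.013; -1.8 -1.7 0 0 0 -0.014; -1.8 -1.8 0 0 0 -0.014; -1.7 -1.8 0 0 0 -0.014", grip=0.6)

```text
time_s: 7.98
ee_pos: [0.5204, 0.027, 0.132]
eef_rot: [-3.142, 0.0, -0.67]
force: [1.7, -2.3, 1.2]
grip_width: 0.075
```

```bash
python3 look.py 6; python3 nx.py 12 5
```

```text
t 8.075 P [-6.5  0.2 34.9] G [53.  64.2 34.9] width 74.9 F [ 2.2 -0.9  0.2] rot [-3.141  0.    -0.67 ]
-1.7 -2.1 -0.1 -0.000 0.000 -0.018; -1.8 -2.0 -0.0 -0.000 0.000 -0.017; -1.8 -2.1 -0.0 0.000 0.000 -0.017; -1.8 -2.1 -0.0 0.000 0.000 -0.018; -1.7 -2.1 -0.0 -0.000 0.000 -0.018
d now 87.4 d end 81.0 grip 0.45 path end ((12.0, 0), (61.71153846153846, 64))
```

View pics/m6.png

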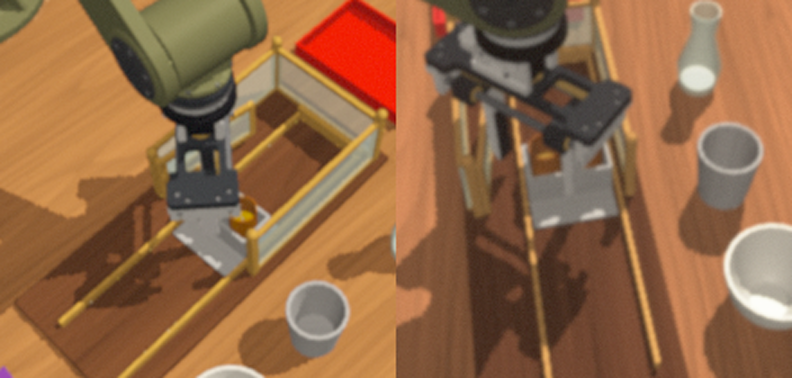

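move_arm(rows="-1.7 -2.1 0 0 0 -0.018; -1.8 -2 0 0 0 -0.017; -1.8 -2.1 0 0 0 -0.017; -1.8 -2.1 0 0 0 -0.018; -1.7 -2.1 0 0 0 -0.018", grip=0.45)

```text
time_s: 8.7
ee_pos: [0.5192, 0.0415, 0.1318]
eef_rot: [3.142, 0.001, -0.577]
force: [2.6, -2.5, 0.1]
grip_width: 0.0684
```

```bash
python3 nx.py 34 6
```

```text
t 8.7 P [13.   0.1 34.8] G [62.3 64.2 34.9] width 68.4 F [ 2.6 -2.5  0.1] rot [ 3.142e+00  1.000e-03 -5.770e-01]
-1.5 -2.1 -0.2 0.000 0.001 -0.018; -1.5 -2.1 -0.0 -0.000 0.000 -0.019; -1.5 -2.1 -0.0 0.000 0.000 -0.019; -1.5 -2.1 -0.0 0.000 0.000 -0.020; -1.4 -2.2 -0.0 -0.000 0.000 -0.020; -1.4 -2.2 -0.0 0.000 0.000 -0.021
d now 80.9 d end 74.6 grip 0.32 path end ((34.0, 0), (72.28846153846155, 64))
```

move_arm(rows="-1.5 -2.1 -0.2 0 0 -0.018; -1.5 -2.1 0 0 0 -0.019; -1.5 -2.1 0 0 0 -0.019; -1.5 -2.1 0 0 0 -0.02; -1.4 -2.2 0 0 0 -0.02; -1.4 -2.2 0 0 0 -0.021", grip=0.32)

```text
time_s: 9.45
ee_pos: [0.5178, 0.0582, 0.1319]
eef_rot: [3.141, 0.001, -0.451]
force: [1.1, -2.8, -0.3]
grip_width: 0.0618
```

```bash
python3 nx.py 56 6
```

```text
t 9.45 P [35.5  0.2 34.9] G [73.1 64.3 35. ] width 61.8 F [ 1.1 -2.8 -0.3] rot [ 3.141e+00  1.000e-03 -4.510e-01]
-1.1 -2.3 -0.1 0.000 0.001 -0.021; -1.2 -2.2 -0.0 0.000 0.000 -0.021; -1.2 -2.2 -0.0 0.000 0.000 -0.022; -1.1 -2.3 -0.0 0.000 0.000 -0.022; -1.1 -2.3 -0.0 0.000 0.000 -0.023; -1.0 -2.3 -0.0 0.000 0.000 -0.023
d now 74.3 d end 69.4 grip 0.21 path end ((56.0, 0), (82.86538461538461, 64))
```

move_arm(rows="-1.1 -2.3 -0.1 0 0 -0.021; -1.2 -2.2 0 0 0 -0.021; -1.2 -2.2 0 0 0 -0.022; -1.1 -2.3 0 0 0 -0.022; -1.1 -2.3 0 0 0 -0.023; -1 -2.3 0 0 0 -0.023", grip=0.21)

```text
time_s: 10.2
ee_pos: [0.5167, 0.0744, 0.132]
eef_rot: [3.142, 0.001, -0.31]
force: [1.4, -2.1, -0.7]
grip_width: 0.0567
```

```bash
python3 look.py 7; python3 nx.py 78 6
```

```text
t 10.3 P [57.5 -0.1 34.9] G [84.  64.4 35. ] width 57.2 F [ 0.7 -1.  -0.8] rot [-3.141e+00  1.000e-03 -3.100e-01]
-0.9 -2.2 -0.0 -0.000 0.001 -0.027; -0.9 -2.4 -0.0 0.000 0.000 -0.024; -0.8 -2.4 -0.0 0.000 0.000 -0.025; -0.8 -2.4 -0.0 0.000 0.000 -0.025; -0.7 -2.4 -0.0 0.000 0.000 -0.026; -0.7 -2.4 -0.0 0.000 0.000 -0.026
d now 69.7 d end 65.8 grip 0.13 path end ((78.0, 0), (93.4423076923077, 64))
```

View pics/m7.png

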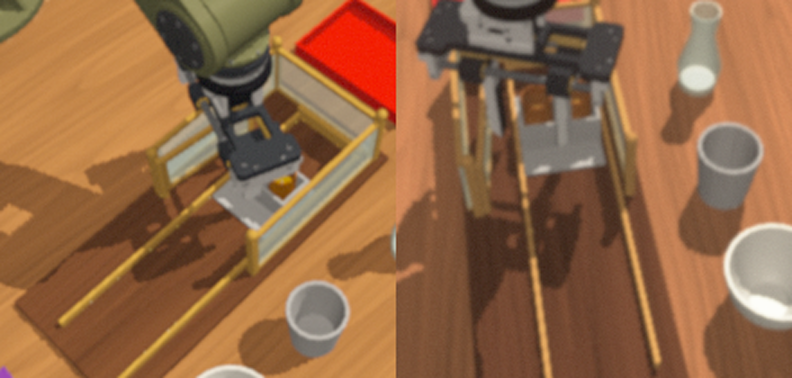

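move_arm(rows="-0.9 -2.2 0 0 0 -0.026; -0.9 -2.4 0 0 0 -0.024; -0.8 -2.4 0 0 0 -0.025; -0.8 -2.4 0 0 0 -0.025; -0.7 -2.4 0 0 0 -0.026; -0.7 -2.4 0 0 0 -0.026", grip=0.13)

```text
time_s: 11.05
ee_pos: [0.5156, 0.0903, 0.132]
eef_rot: [-3.141, 0.001, -0.148]
force: [1.7, -2.2, -0.9]
grip_width: 0.0533
```

```bash
python3 nx.py 100 6
```

```text
t 11.05 P [79.1 -0.1 35. ] G [94. 64. 35.] width 53.3 F [ 1.7 -2.2 -0.9] rot [-3.141e+00  1.000e-03 -1.480e-01]
-0.7 -2.5 0.0 -0.000 0.001 -0.026; -0.5 -2.5 -0.0 0.000 0.000 -0.027; -0.4 -2.5 -0.0 0.000 0.000 -0.027; -0.4 -2.5 -0.0 -0.000 0.000 -0.028; -0.3 -2.6 -0.0 0.000 0.000 -0.028; -0.2 -2.6 -0.0 0.000 0.000 -0.028
d now 65.8 d end 64.1 grip 0.09 path end ((100.0, 0), (104.01923076923077, 64))
```

move_arm(rows="-0.7 -2.5 0 0 0 -0.026; -0.5 -2.5 0 0 0 -0.027; -0.4 -2.5 0 0 0 -0.027; -0.4 -2.5 0 0 0 -0.028; -0.3 -2.6 0 0 0 -0.028; -0.2 -2.6 0 0 0 -0.028", grip=0.09)

```text
time_s: 11.8
ee_pos: [0.5141, 0.1068, 0.132]
eef_rot: [-3.141, 0.001, 0.028]
force: [1.8, -1.7, 0.2]
grip_width: 0.0512
```

```bash
python3 look.py 8; python3 nx.py 119 6
```

```text
t 11.9 P [101.6   0.5  35. ] G [104.9  64.   35. ] width 51.0 F [1.4 0.1 0.6] rot [-3.141e+00  1.000e-03  2.700e-02]
0.0 -2.2 0.0 -0.001 0.001 -0.026; -0.1 -2.1 -0.0 0.000 0.000 -0.023; -0.0 -2.1 -0.0 0.000 0.000 -0.023; 0.0 -2.1 -0.0 0.000 0.000 -0.023; 0.1 -2.1 -0.0 -0.000 0.000 -0.023; 0.1 -2.1 -0.0 0.000 0.000 -0.023
d now 63.5 d end 64.3 grip 0.1 path end ((119.0, 0), (113.15384615384616, 64))
```

View pics/m8.png

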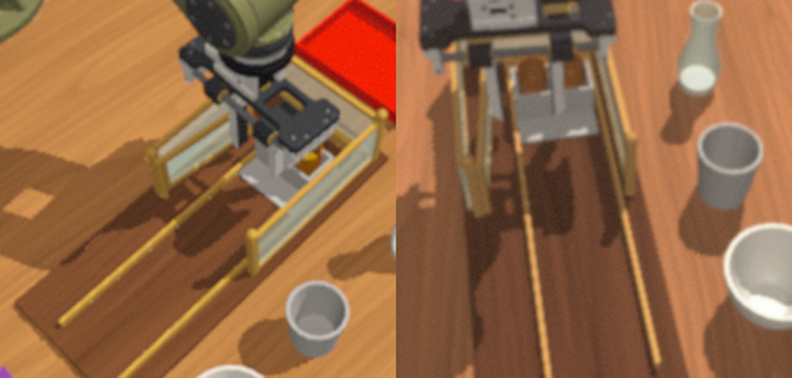

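move_arm(rows="0 -2.2 0 0 0 -0.026; -0.1 -2.1 0 0 0 -0.023; 0 -2.1 0 0 0 -0.023; 0 -2.1 0 0 0 -0.023; 0.1 -2.1 0 0 0 -0.023; 0.1 -2.1 0 0 0 -0.023")

```text
time_s: 12.65
ee_pos: [0.5129, 0.1202, 0.132]
eef_rot: [-3.141, 0.001, 0.177]
force: [1.4, -1.7, 0.1]
grip_width: 0.0515
```

```bash
python3 nx.py 127 5
```

```text
t 12.65 P [119.7   0.4  35. ] G [113.5  64.1  35. ] width 51.5 F [ 1.4 -1.7  0.1] rot [-3.141e+00  1.000e-03  1.770e-01]
0.2 -1.1 -0.0 -0.001 0.001 -0.011; 0.1 -1.1 -0.0 0.000 0.000 -0.012; 0.1 -1.1 -0.0 0.000 0.000 -0.012; 0.1 -1.1 -0.0 -0.000 0.000 -0.012; 0.2 -1.1 -0.0 0.000 0.000 -0.012
d now 64.0 d end 64.8 grip 0.11 path end ((127.0, 0), (117.0, 64))
```

move_arm(rows="0.2 -1.1 0 0 0 -0.011; 0.1 -1.1 0 0 0 -0.012; 0.1 -1.1 0 0 0 -0.012; 0.1 -1.1 0 0 0 -0.012")

```text
time_s: 13.15
ee_pos: [0.5125, 0.125, 0.132]
eef_rot: [-3.141, 0.001, 0.228]
force: [1.6, -1.8, -0.4]
grip_width: 0.0508
```

```bash
python3 nx.py 129 3
```

```text
t 13.15 P [126.   1.  35.] G [116.7  63.6  35. ] width 50.8 F [ 1.6 -1.8 -0.4] rot [-3.141e+00  1.000e-03  2.280e-01]
0.3 -0.7 -0.0 -0.001 0.001 -0.007; 0.1 -0.7 -0.0 0.000 0.000 -0.008; 0.1 -0.7 -0.0 -0.000 0.000 -0.008
d now 63.3 d end 64.9 grip 0.11 path end ((129.0, 0), (117.96153846153847, 64))
```

move_arm(rows="0.2 -0.7 0 0 0 -0.008; 0.1 -0.7 0 0 0 -0.008")

```text
time_s: 13.4
ee_pos: [0.5128, 0.1257, 0.1322]
eef_rot: [3.141, 0.001, 0.244]
force: [0.8, -10.3, 4.4]
grip_width: 0.0511
```

move_arm(rows="0.1 -0.7 0 0 0 -0.008")

```text
time_s: 13.52
ee_pos: [0.5129, 0.1257, 0.1325]
eef_rot: [3.139, 0.001, 0.252]
force: [0.4, -11.0, 4.0]
grip_width: 0.0513
```

```bash
python3 nx.py 131 3
```

```text
t 13.525 P [127.3   0.4  35.5] G [116.3  63.2  35.5] width 51.3 F [  0.4 -11.    4. ] rot [3.139e+00 1.000e-03 2.520e-01]
-0.0 -1.1 0.5 0.002 0.001 0.006; 0.2 -0.9 -0.0 0.000 0.000 -0.010; 0.2 -0.9 -0.0 0.000 0.000 -0.010
d now 63.8 d end 65.1 grip 0.12 path end ((131.0, 0), (118.92307692307692, 64))
```

move_arm(rows="0 1.5 0 0.002 0 0; 0 1.5 0 0 0 0; 0 0 0 0 0 0")

```text
time_s: 13.9
ee_pos: [0.5134, 0.1229, 0.1324]
eef_rot: [-3.141, 0.001, 0.253]
force: [-0.3, -0.6, 0.1]
grip_width: 0.051
```

```bash
python3 look.py 9; python3 - <<'E'
from plan import *
fingers(); p,R,o=state(); snap("wrist","w9")
print(rows([np.r_[p+[0,0,.03],o['eef_rot'][2]]]))
E
```

```text
t 14.0 P [124.7   0.2  35.3] G [113.7  63.1  35.4] width 51.4 F [ 0.1  0.3 -0.1] rot [-3.141e+00  1.000e-03  2.530e-01]
-0.1 -0.0 -30.0 -0.001 0.001 0.000
```

View pics/m9.png

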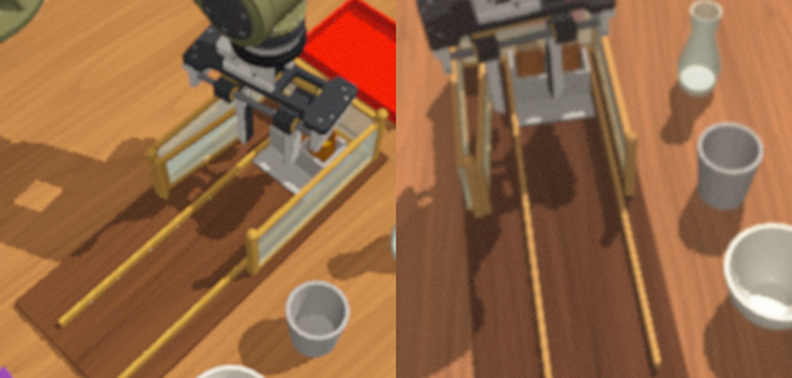

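View pics/w9.png

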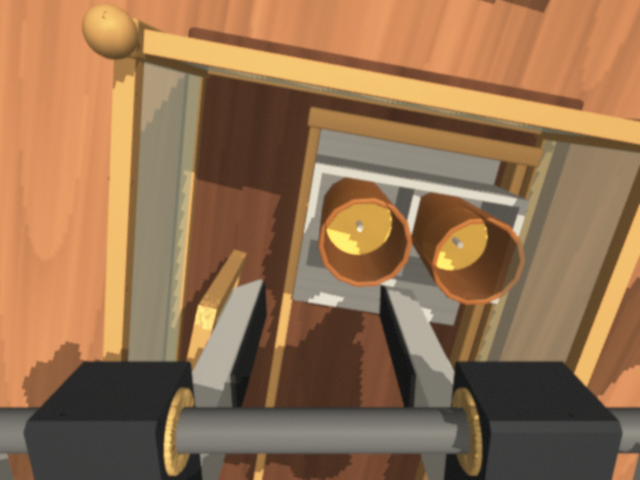

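move_arm(rows="0 0.5 -20 0 0 0; 0 0 -35 0 0 0; 0 0 -40 0 0 0; 0 0 -40 0 0 0; 0 0 -30 0 0 0; 0 20 -20 0 0 0; 0 40 -10 0 0 0; 0 40 -10 0 0 0; 0 40 -5 0 0 0; 0 0 0 0 0 0; 0 0 0 0 0 0; 0 0 0 0 0 0; 0 0 0 0 0 0; 0 0 0 0 0 0; 0 0 0 0 0 0; 0 0 0 0 0 0; 0 0 0 0 0 0")

```text
time_s: 16.18
ee_pos: [0.5481, -0.0123, 0.3478]
eef_rot: [-3.139, 0.006, 0.259]
force: [-0.2, -0.1, -0.7]
grip_width: 0.0507
```

```bash
python3 look.py 10; python3 - <<'E'
from plan import *
fingers(); snap("wrist","w10")
E
```

```text
t 16.275 P [-12.6 -23.2 250.7] G [-24.   39.5 251. ] width 51.3 F [ 0.   0.6 -0.4] rot [-3.139  0.006  0.259]
```

View pics/m10.png

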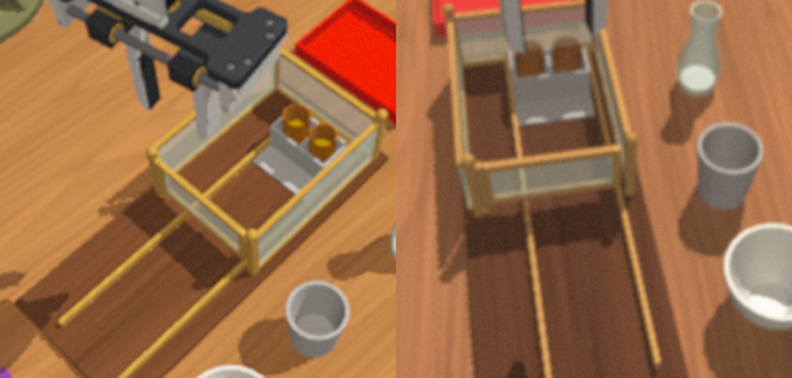

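View pics/w10.png

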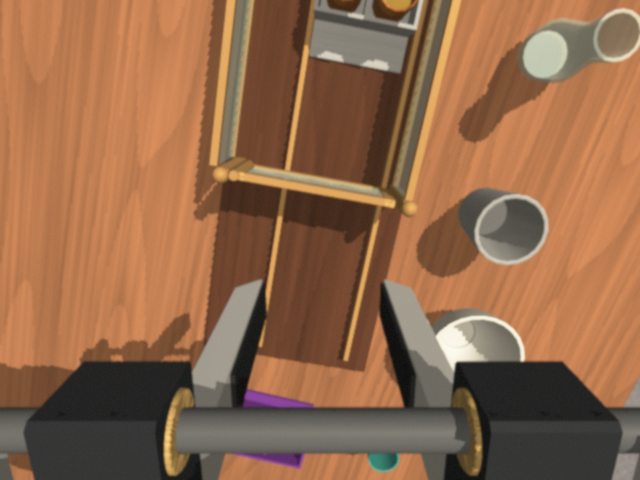

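```bash
python3 - <<'E'
from plan import *
p,R,o=state(); c=camera("wrist")
T=np.eye(4);T[:3,:3]=R.as_matrix();T[:3,3]=p;T=T@c['hand_eye']
W=dict(K=c['mtx'],p=T[:3,3],a=Ro.from_matrix(T[:3,:3]).as_euler('xyz'))
for u,v,z in[(312,56,.013),(401,73,.013),(221,174,.096),(409,208,.096)]: print(w2s(POSE,unproj(W,u,v,z)).round(1))
print(ctrl.hand_in())
E
```

```text
[[105.   41.8  13. ]]
[[105.3 -39.8  13. ]]
[[ 0.3 92.5 96. ]]
[[  0.2 -56.5  96. ]]
the job is handed in; nothing more can be done
None
```

The rack is home against the end stop with both glasses upright in it, and the gate has swung shut behind it. I handed the job in at about 16 s of the 58 s allowed.

I held the gate open with one fingertip and pushed the rack's rear wall with the other. I turned the hand and closed the jaws as the rack moved, so the gate stayed clear of the rack and glasses in every picture I took. At the stop the force rose to about 11 N. I eased off 3 mm and lifted the hand straight up, and the gate closed.

- **Rack position:** the last wrist picture puts the back edge of the rack's sole at x = 105 mm, against 106 mm expected when fully home. That is within the 2 mm camera calibration.
- **Gate and bystanders:** the gate looks square across the gateway. The cup, vase and tray look unmoved in the pictures. The bowl, purple look-alike and turquoise glass were only partly in view in the last ones, and I did not measure any of these.
- **Hand:** it is clear of everything, with the fingertips 250 mm above the shelf.

No check failed. When I fitted the screen's position, the back post balls were off by 2 to 3 pixels, but the gate post balls in the last picture came out within 1.5 mm of where they should be.

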